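# Prop the inspection mirror and hold the weight tray level over it

## Robot

A 7-joint arm with a two-finger parallel gripper is mounted at the origin on a cart in front of the work surface, level with it; the furniture and walls round the work are solid. World frame = base frame: x ahead of the robot, y to its left, z up, the work surface at z = 0. Lengths are in m, angles in rad, forces in N, time in s.
With the tool pointing down it reaches from about 0.425 to 0.95 m from the base axis. Payload 16.7 kg.
Tool frame: the origin (TCP) lies at the very end of the fingers, on their centre line; the grasp point (between the pads) lies 19 mm behind it; z points along the fingers, y is the line along which they close (so a half turn about z gives the same grasp; the last joint's range is limited). The gripper opens to 94 mm and grips with 3 to 60 N. Pads are 16 mm wide; open, the fingers measure 119 mm over their backs; the gripper's body (75 mm by 177 mm) begins 78 mm behind the grasp point.
Start: joints at [-1.488, 0.426, 0.074, 1.606, -0.034, 1.111, -0.067], TCP at [0.156, 0.657, 0.205] pointing down, gripper open.
Joint ranges: [-2.85, 2.85], [-0.5, 2.14], [-1.23, 1.37], [0.21, 2.46], [-1.02, 4.16], [0.16, 2.05], [-2.73, 2.73]. Speed limits (rad/s): [1.89, 1.89, 2.39, 2.39, 3.01, 3.01, 3.01].

## Interface

Orientations are given as [roll, pitch, yaw] about the fixed x, y, z axes, in that order (R = Rz(yaw) Ry(pitch) Rx(roll)).
In Python, from cell import * gives the robot as it stands.
- The arm moves only by the shell command python3 -m inch 'ROWS' [OPENING] [FORCE]. ROWS is JSON, a list that holds one entry, the list of rows, each a list of 4 numbers: the shift along the tool's x, y, z in mm, then the turn about the tool's z in rad. A call has 1 to 5 rows; each row shifts and turns the commanded pose from where the row before left it, along the tool's axes as they then stand; what a row does not reach is not made up. A row lasts 1/8 s, in which the tool goes at most 62.5 mm and 10.7 degrees, less where a joint would pass 70% of its speed; a pose out of reach is approached as far as the arm can. A call with a gripper value outside its range is refused whole. OPENING is the closure, from 0 (fully open) to 1 (shut), set as the call begins (- or left out, the last holds). The fingers move at their own pace and stop on an object; FORCE is the grip in N (left out, the last holds). Time passes only in rows, so rows that do not move let the fingers close. It gives the time, the measured TCP pose, the force, the opening and the grip force at its end, in the units of the state.
- get_obs(): the state, without advancing time (a new reading comes with each control period).
- read_camera(name): name is "side" or "top" or "wrist"; returns a dict with "image" (400x640x3 uint8, blue, green, red), "range_z" (400x640 float32, m along the optical axis (not along the pixel's ray), 0 where there is no reading), "camera_matrix" (3x3 intrinsics, pixels), "origin" and "rotation" of the camera in the world; the wrist camera has in their place "mount" (4x4, takes a point from camera to tool coordinates, whose origin is the TCP and whose axes are the flange's). Camera axes: x right, y up, looking along -z (the intrinsics and any distortion apply to the point x, -y, -z); pixel columns grow to the right and rows downward; lengths in m; the calibration is good to about 2 mm. A picture is of the moment at which its call begins: read the wrist's pose just before it.
- finish_job(): hands the job in; it is judged then, once.
Trained networks look in the newest picture that a camera, given by its name, has taken for a name from the list of things; names that differ only in an ending like _2 or _b are one class to them, and where a whole thing is asked for, a point or a joint stands for the part that bears it (a point fixed in the world has none). Each returns a list of dicts, best first, with "p" (0 to 1); they miss things now and then, are a little off and sometimes report something else, mostly with a low value. They report only what shows in the picture. A call takes as long as a camera call. They do not tell look-alikes from the thing itself.
- recognise(camera, name): "bbox" ([left, top, right, bottom] in pixels, round what is visible of it).
The state is a dict: "time": time; "qpos": joint angles; "joint_velocities": joint speeds; "joint_efforts": joint torques, N m; "tcp_pos": TCP position; "tool_rot": TCP orientation; "ft_force": force on the tool from outside, world axes, zero at the start; "moment": the same for the moment, N m; "finger_gap": opening from 0.0 (shut) to 1.0 (fully open); "finger_force": force on a finger pad.
Only numpy, scipy, OpenCV 4.12 (cv2) and the standard library are available. Lean on these libraries where they do the work, as an engineer would, in place of code of your own. Each camera call takes 0.05 s, during which the arm holds its last target. There are 200 camera calls.

## Task

Inspect the underside of the weight tray: lean the flat mirror bar, mirror side up and squarely in front of the middle of the blue angle plate's upright front face, with one short edge on the bench and the other resting against the face so that it slopes at about 45 degrees, and let go of it. Then pick up the tray by its red handle with the two masses standing on it, and hold it level and still, centred over the leaning mirror, with its feet about 10 cm above the top of the angle plate; finish while still holding it there. Keep both masses standing in the tray and leave the oil bottle, the tape roll and the dial gauge alone.

Things in the scene. Friction and masses are not known exactly. Their poses are not given: they have to be found in the camera images.
- mirror: flat inspection mirror bar, 160 x 56 x 12 mm, about 0.18 kg, black frame, bright steel mirror on its upper side; a plain rigid slab, same either end; its edges grip: leaning at 45 degrees it does not slip. Starts lying mirror side up on the bench. Origin: centre of its underside (back); x along the 160 mm length, y across the 56 mm width, z out of the mirror
- mirror_center (a point): the middle of the mirror bar's body, 6 mm above its underside, its centre of mass
- angle_plate: blue angle plate, fixed, with a flat upright bright front face 130 mm wide, 130 mm high; foot and ribs reach 90 mm behind the face, to its right. The face looks to the robot's left and partly towards it. Origin: middle of the front face's lower edge, on the bench; x level, into the plate (at yaw -0.85 to -1.35 rad; the free bench is on the -x side), y along the face, z up
- tray: aluminium weight tray 110 x 140 mm with a 20 mm high rim and four rubber feet, 0.3 kg, loose; a fixed red handle bar bridges it along its y axis. Origin: middle of the underside, level with the bottom of the feet; x across (110 mm), y along (140 mm), z up; the tray's floor is at z = 10 mm. With the masses it weighs about 0.6 kg
- tray_grip (a point): centre of the red handle bar, 95 mm above the feet; the bar is 16 mm wide (x), 14 mm high and 120 mm long (along the tray's y); free space of 30 mm below it down to the mass tops
- brass_mass: brass-coloured cylindrical mass with a knob, 30 mm diameter, 46 mm high, about 0.2 kg, standing loose on the tray floor on the tray's +x side; origin: centre of its base
- steel_mass: silver cylindrical mass with a knob, 24 mm diameter, 37 mm high, about 0.1 kg, standing loose on the tray floor on the tray's -x side; origin: centre of its base
- oil_bottle: bystander: small translucent dropper bottle, 45 mm diameter, 146 mm high, upright behind on the left; origin: centre of its base
- tape_roll: bystander: blue thread tape roll, 56 mm diameter, 13 mm high, lying flat at the front; origin: centre of its underside
- dial_gauge: bystander: round dial gauge lying on its back, 91 x 66 x 29 mm, behind on the right; origin: about the middle of its underside
Things that resemble listed ones, but are neither listed nor needed, are in the scene too. Leave any orange or pink look-alike of the brass_mass alone.

How it is judged:
By the outcome, as a careful person would: the job done as asked, in the order asked, and still so for the second after the job is handed in, while the arm keeps its last pose, push and grip.
It also fails if it takes over 59 s, if anything falls off the work surface, if the arm or the gripper's body presses on something with over 40 N, if the wrist force passes 120 N, or if a joint passes its speed limit or range.

## Working session

There is one attempt and no reset: what is moved stays moved. The work goes in short steps, Python scripts to look and compute and a shell command to move; the robot and the scene stay as the last step left them, time stands still between calls to the robot, and variables do not carry over. Pictures are saved under pics/ and viewed, at most 10 in all, crops included, and the job is handed in when it is done.

```bash
ls; mkdir -p pics
cat > h.py <<'E'
from cell import *
import numpy as np, cv2
from scipy.spatial.transform import Rotation as Rn
def cam(n):
    o=get_obs(); c=read_camera(n)
    if 'origin' in c: R=np.array(c['rotation']); t=np.array(c['origin'])
    else:
        M=np.array(c['mount']); Rt=Rn.from_euler('xyz',o['tool_rot']).as_matrix()
        R=Rt@M[:3,:3]; t=Rt@M[:3,3]+np.array(o['tcp_pos'])
    K=np.array(c['camera_matrix']); z=c['range_z']
    v,u=np.mgrid[:400,:640]
    P=np.stack([(u-K[0,2])/K[0,0]*z,-(v-K[1,2])/K[1,1]*z,-z],-1)@R.T+t
    P[z==0]=np.nan
    return c['image'],P,c
E
python3 - <<'E'
from h import *
o=get_obs(); print({k:np.round(v,3) for k,v in o.items()})
for n in ['side','top']:
    im,P,c=cam(n); cv2.imwrite(f'pics/{n}0.png',im); np.savez(f'{n}0.npz',P=P,im=im)
    print(n,[k for k in c if k not in('image','range_z')],np.round(c['origin'],2),c['camera_matrix'][0][0])
    for k in ['mirror','angle_plate','tray','tray_grip','brass_mass','steel_mass','oil_bottle','tape_roll','dial_gauge']:
        print(k,[(round(d['p'],2),np.round(d['bbox']).astype(int).tolist()) for d in recognise(n,k)][:3])
E
```

```text
pics
{'time': np.float64(0.0), 'qpos': array([-1.488,  0.427,  0.074,  1.607, -0.034,  1.111, -0.067]), 'joint_velocities': array([ 0.001, -0.   , -0.001, -0.   ,  0.   , -0.001,  0.001]), 'joint_efforts': array([-1.0000e-03, -9.3584e+01,  3.6660e+00, -4.5418e+01, -4.9000e-02,
        2.0000e-02,  0.0000e+00]), 'tcp_pos': array([0.156, 0.656, 0.205]), 'tool_rot': array([-3.14 ,  0.   ,  2.909]), 'ft_force': array([0.382, 0.722, 0.531]), 'moment': array([ 0.029,  0.008, -0.009]), 'finger_force': np.float64(0.0), 'finger_gap': np.float64(0.996)}Traceback (most recent call last):
  File "<stdin>", line 4, in <module>
  File "h.py", line 12, in cam
    P=np.stack([(u-K[0,2])/K[0,0]*z,-(v-K[1,2])/K[1,1]*z,-z],-1)@R.T+t
      ~~~~~~~~~~~~~~~~~~~~~~~~~~~~~~~~~~~~~~~~~~~~~~~~~~~~~~~~~~~~~~^~
ValueError: operands could not be broadcast together with shapes (400,640) (3,)
```

```bash
python3 -m inch --help 2>&1 | head -20
```

```text
invalid input: not JSON, or not a number
```

```bash
sed -i "s/R=np.array(c\['rotation'\])/R=np.array(c['rotation']); R=R if R.ndim==2 else Rn.from_euler('xyz',R).as_matrix()/" h.py
python3 - <<'E'
from h import *
for n in ['side','top']:
    im,P,c=cam(n); cv2.imwrite(f'pics/{n}0.png',im); np.savez(f'{n}0.npz',P=P,im=im)
    print(n,[(k,np.round(v,2).tolist()) for k,v in c.items() if k not in('image','range_z')])
    for k in ['mirror','angle_plate','tray','tray_grip','brass_mass','steel_mass','oil_bottle','tape_roll','dial_gauge']:
        print(k,[(round(d['p'],2),np.round(d['bbox']).astype(int).tolist()) for d in recognise(n,k)][:3])
    print('bench z',np.nanpercentile(P[...,2],[5,30,50,70,95]))
E
```

```text
side [('camera_matrix', [[451.93, 0.0, 318.76], [0.0, 451.93, 199.09], [0.0, 0.0, 1.0]]), ('origin', [0.51, -0.94, 0.84]), ('rotation', [0.91, 0.01, -0.03])]
mirror [(0.64, [270, 293, 343, 332])]
angle_plate [(0.84, [324, 180, 380, 250]), (0.68, [358, 141, 376, 181]), (0.45, [368, 273, 402, 303])]
tray [(0.9, [287, 138, 328, 190])]
tray_grip [(0.84, [291, 140, 325, 189])]
brass_mass []
steel_mass []
oil_bottle [(0.93, [360, 140, 377, 183])]
tape_roll [(0.65, [248, 223, 273, 238])]
dial_gauge [(0.65, [368, 276, 402, 304])]
bench z [-0.78393609 -0.76963239 -0.0021689   0.00233891  0.31752817]
top [('camera_matrix', [[376.89, 0.0, 320.09], [0.0, 376.89, 198.53], [0.0, 0.0, 1.0]]), ('origin', [0.46, 0.05, 1.17]), ('rotation', [0.08, -0.03, -1.56])]
mirror [(0.9, [400, 197, 433, 249])]
angle_plate [(0.85, [309, 153, 358, 203])]
tray [(0.93, [212, 196, 264, 234])]
tray_grip [(0.7, [210, 194, 263, 234]), (0.51, [400, 198, 432, 251])]
brass_mass [(0.68, [234, 176, 246, 187]), (0.62, [227, 198, 240, 208])]
steel_mass []
oil_bottle [(0.48, [238, 144, 260, 165])]
tape_roll []
dial_gauge [(0.63, [391, 146, 411, 177])]
bench z [-0.78543434 -0.77568799 -0.19607971  0.00130411  0.13976722]
```

Run:
```python
import cv2
a=cv2.imread('pics/top0.png')[120:280,180:460]; b=cv2.imread('pics/side0.png')[110:350,220:480]
cv2.imwrite('pics/top0c.png',cv2.resize(a,None,fx=2.85,fy=2.85,interpolation=cv2.INTER_CUBIC))
cv2.imwrite('pics/side0c.png',cv2.resize(b,None,fx=2.4,fy=2.4,interpolation=cv2.INTER_CUBIC))
```

```text
(no output)
```

View pics/top0c.png

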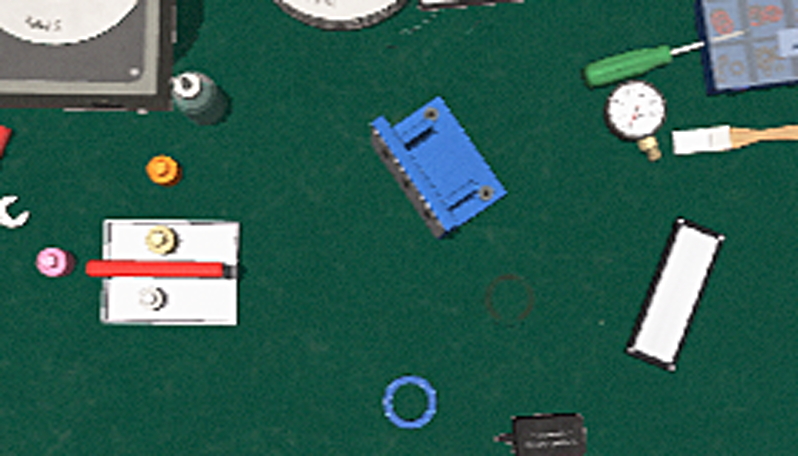

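View pics/side0c.png

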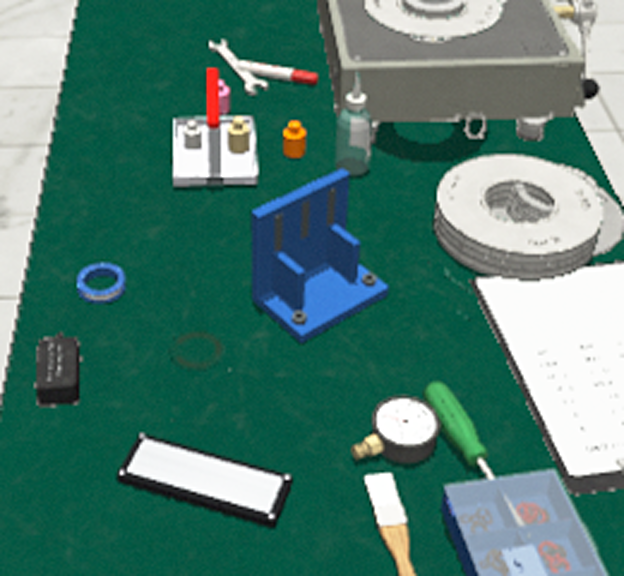

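Run:
```python
import numpy as np,cv2
for n in ['top','side']:
    P=np.load(n+'0.npz')['P']
    def rect(b,lo,hi,m=6):
        l,t,r,bo=b; Q=P[t-m:bo+m,l-m:r+m].reshape(-1,3); Q=Q[(Q[:,2]>lo)&(Q[:,2]<hi)]
        (cx,cy),(w,h),a=cv2.minAreaRect(Q[:,:2].astype(np.float32)); 
        return Q,np.round([cx,cy,w,h,np.radians(a)],3),len(Q),np.round(np.median(Q[:,2]),4)
    print(n)
    B=dict(top=dict(m=[400,197,433,249],p=[309,153,358,203],t=[212,196,264,234]),side=dict(m=[270,293,343,332],p=[324,180,380,250],t=[287,138,328,190]))[n]
    print('bench near mirror',rect(B['m'],-.01,.005,10)[3])
    print('mirror',rect(B['m'],.008,.02)[1:])
    print('plate top',rect(B['p'],.12,.15)[1:])
    print('tray rim',rect(B['t'],.012,.04)[1:]); print('handle',rect(B['t'],.085,.12)[1:])
    Q=rect(B['p'],.02,.124)[0]
    if n=='top':
        # face plane: RANSAC vertical lines over candidate yaw
        best=None
        for yaw in np.arange(-1.4,-.8,.01):
            s=Q[:,:2]@[np.cos(yaw),np.sin(yaw)]
            h,e=np.histogram(s,np.arange(s.min(),s.max()+.004,.004)); i=h.argmax()
            if best is None or h[i]>best[0]: best=(h[i],yaw,e[i],e[i+1])
        print('face',best,len(Q))
for b,nm in [((238,144,260,165),'bottle'),((234,176,246,187),'orange'),((227,198,240,208),'brass')]:
    P=np.load('top0.npz')['P']; l,t,r,bo=b; print(nm,np.round(np.nanmedian(P[t:bo,l:r].reshape(-1,3),0),3))
```

```text
top
bench near mirror 0.0001
mirror (array([ 0.484, -0.278,  0.057,  0.169,  1.194]), 916, np.float64(0.0127))
plate top (array([0.6  , 0.009, 0.129, 0.016, 0.615]), 253, np.float64(0.1301))
tray rim (array([0.505, 0.263, 0.109, 0.141, 0.012]), 569, np.float64(0.0151))
handle (array([0.505, 0.262, 0.131, 0.016, 1.564]), 269, np.float64(0.1019))
face (np.int64(149), np.float64(-0.9299999999999995), np.float64(0.34176179206988694), np.float64(0.34576179206988694)) 296
side
bench near mirror 0.0004
mirror (array([ 0.486, -0.28 ,  0.059,  0.16 ,  1.198]), 1432, np.float64(0.0128))
plate top (array([0.597, 0.007, 0.13 , 0.018, 0.639]), 275, np.float64(0.1297))
tray rim (array([0.513, 0.356, 0.346, 0.126, 1.436]), 554, np.float64(0.0183))
handle (array([0.501, 0.256, 0.135, 0.013, 1.559]), 135, np.float64(0.1026))
bottle [0.68  0.232 0.062]
orange [0.607 0.266 0.026]
brass [0.541 0.279 0.04 ]
```

```bash
cat > go.py <<'E'
# python3 go.py [fromx y z yaw] wp... : tool-frame delta between successive waypoints; '.' = start from measured pose
import sys,json; from h import *
o=get_obs(); p=np.array([*o['tcp_pos'],o['tool_rot'][2]]); print(np.round(p,4).tolist(),np.round(o['time'],2))
for w in json.loads(sys.argv[1]):
    q=np.array(w,float); t=(p[3]-q[3]+np.pi)%(2*np.pi)-np.pi; d=(q-p)[:3]*1000; c,s=np.cos(p[3]),np.sin(p[3])
    print(w,'turn',round(t,3),'| old-yaw axes',np.round([d[0]*c+d[1]*s,d[0]*s-d[1]*c,-d[2]],1).tolist(),end=' ')
    c,s=np.cos(q[3]),np.sin(q[3]); v=np.array([d[0]*c+d[1]*s,d[0]*s-d[1]*c,-d[2]])
    print('| new-yaw axes',np.round(v,1).tolist(),'n>=',int(np.ceil(max(np.linalg.norm(v)/60,abs(t)/.18)))); p=q
E
python3 go.py '[[0.4,0.45,0.3,2.765],[0.5,0.2,0.3,2.765],[0.5,0,0.3,2.765],[0.485,-0.279,0.3,2.765]]'
```

```text
[0.1557, 0.6567, 0.2055, 2.9087] 1.05
[0.4, 0.45, 0.3, 2.765] turn 0.144 | old-yaw axes [-285.4, -144.8, -94.5] | new-yaw axes [-303.2, -102.4, -94.5] n>= 6
[0.5, 0.2, 0.3, 2.765] turn 0.0 | old-yaw axes [-184.9, -195.7, -0.0] | new-yaw axes [-184.9, -195.7, -0.0] n>= 5
[0.5, 0, 0.3, 2.765] turn 0.0 | old-yaw axes [-73.6, -186.0, -0.0] | new-yaw axes [-73.6, -186.0, -0.0] n>= 4
[0.485, -0.279, 0.3, 2.765] turn 0.0 | old-yaw axes [-88.7, -265.0, -0.0] | new-yaw axes [-88.7, -265.0, -0.0] n>= 5
```

```bash
python3 -m inch '[[[0,0,0,0.144],[-50,-17,-16,0],[-50,-17,-16,0],[-50,-17,-16,0],[-50,-17,-16,0]]]' 0 && python3 -m inch '[[[-50,-17,-16,0],[-50,-17,-16,0],[-37,-39,0,0],[-37,-39,0,0],[-37,-39,0,0]]]'; python3 go.py '[[0.5,0.2,0.3,2.765],[0.5,0,0.3,2.765],[0.485,-0.279,0.3,2.765]]'
```

```text
time: 1.68
tcp_pos: [0.3178, 0.5187, 0.2701]
tool_rot: [3.141, -0.0, 2.765]
ft_force: [-0.4, 0.1, 0.3]
finger_gap: 0.999
finger_force: 0.0
time: 2.3
tcp_pos: [0.4578, 0.3002, 0.3017]
tool_rot: [3.141, 0.0, 2.765]
ft_force: [0.8, -0.3, -0.1]
finger_gap: 1.003
finger_force: 0.0
[0.4578, 0.3002, 0.3017, 2.7647] 2.3
[0.5, 0.2, 0.3, 2.765] turn -0.0 | old-yaw axes [-76.1, -77.6, 1.7] | new-yaw axes [-76.1, -77.6, 1.7] n>= 2
[0.5, 0, 0.3, 2.765] turn 0.0 | old-yaw axes [-73.6, -186.0, -0.0] | new-yaw axes [-73.6, -186.0, -0.0] n>= 4
[0.485, -0.279, 0.3, 2.765] turn 0.0 | old-yaw axes [-88.7, -265.0, -0.0] | new-yaw axes [-88.7, -265.0, -0.0] n>= 5
```

```bash
python3 -m inch '[[[-38,-39,0,0],[-38,-39,0,0],[-18,-47,0,0],[-18,-47,0,0],[-18,-46,0,0]]]' >/dev/null && python3 -m inch '[[[-18,-46,0,0],[-18,-53,0,0],[-18,-53,0,0],[-18,-53,0,0],[-18,-53,0,0]]]' && python3 -m inch '[[[-18,-53,0,0],[0,0,0,0]]]'
python3 - <<'E'
from h import *
im,P,c=cam('wrist'); cv2.imwrite('pics/w1.png',im); np.savez('w1.npz',P=P)
o=get_obs(); print(o['tcp_pos'],o['tool_rot'],[(k,np.round(v,3).tolist()) for k,v in c.items() if k in('camera_matrix','mount')])
r=recognise('wrist','mirror'); print(r[:2])
Q=P.reshape(-1,3); Q=Q[(abs(Q[:,2]-.0125)<.006)&(np.linalg.norm(Q[:,:2]-[.485,-.279],axis=1)<.1)]
print(len(Q),np.median(Q[:,2]),cv2.minAreaRect(Q[:,:2].astype(np.float32)),np.nanpercentile(P[...,2],[20,50]))
E
```

```text
time: 3.55
tcp_pos: [0.4864, -0.2234, 0.3019]
tool_rot: [3.141, 0.001, 2.765]
ft_force: [1.1, 1.1, 0.1]
finger_gap: 1.003
finger_force: 0.0
time: 3.8
tcp_pos: [0.4825, -0.2819, 0.3017]
tool_rot: [-3.14, 0.0, 2.759]
ft_force: [-0.4, 0.3, -0.5]
finger_gap: 0.998
finger_force: 0.0
[ 0.48318634 -0.27942859  0.30140823] [-3.14074414e+00 -2.23606019e-04  2.76109822e+00] [('camera_matrix', [[275.813, 0.0, 318.618], [0.0, 275.813, 198.52], [0.0, 0.0, 1.0]]), ('mount', [[-0.001, 0.958, 0.287, 0.085], [1.0, 0.001, 0.0, 0.0], [-0.0, 0.287, -0.958, -0.178], [0.0, 0.0, 0.0, 1.0]])]
[{'bbox': [302.3, 122.8, 340.3, 214.8], 'p': 0.88}]
2984 0.010870283094756489 ((0.486271470785141, -0.27818191051483154), (0.05601795017719269, 0.15905055403709412), 68.2235107421875) [-0.67973843 -0.00131182]
```

View pics/w1.png

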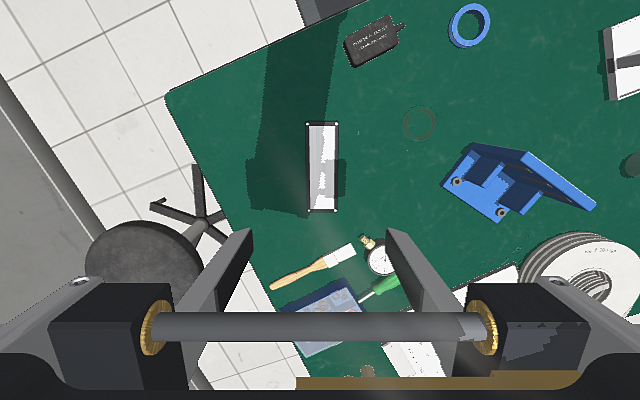

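```bash
python3 go.py '[[0.5395,-0.3005,0.06,2.763],[0.5395,-0.3005,0.003,2.763]]'
```

```text
[0.4837, -0.2779, 0.3013, 2.7635] 3.9
[0.5395, -0.3005, 0.06, 2.763] turn 0.0 | old-yaw axes [-60.2, -0.4, 241.3] | new-yaw axes [-60.2, -0.4, 241.3] n>= 5
[0.5395, -0.3005, 0.003, 2.763] turn 0.0 | old-yaw axes [0.0, 0.0, 57.0] | new-yaw axes [0.0, 0.0, 57.0] n>= 1
```

```bash
python3 -m inch '[[[-12,0,48,0],[-12,0,48,0],[-12,0,48,0],[-12,0,48,0],[-12,0,49,0]]]' >/dev/null && python3 -m inch '[[[0,0,15,0],[0,0,15,0],[0,0,0,0]]]'; python3 go.py '[[0.5395,-0.3005,0.003,2.763]]'
```

```text
time: 4.9
tcp_pos: [0.5397, -0.2992, 0.0309]
tool_rot: [3.141, 0.0, 2.765]
ft_force: [-0.1, -0.3, -0.3]
finger_gap: 1.002
finger_force: 0.0
[0.5397, -0.2992, 0.0309, 2.7651] 4.9
[0.5395, -0.3005, 0.003, 2.763] turn 0.002 | old-yaw axes [-0.3, -1.3, 27.9] | new-yaw axes [-0.3, -1.3, 27.9] n>= 1
```

```bash
python3 -m inch '[[[0,-1,14,0],[0,0,9,0],[0,0,5,0],[0,0,0,0]]]' >/dev/null && python3 -m inch '[[[0,0,0,0],[0,0,0,0],[0,0,0,0],[0,0,0,0],[0,0,0,0]]]' 0.6 4; python3 -m inch '[[[0,0,0,0],[0,0,0,0]]]'
```

```text
time: 6.02
tcp_pos: [0.5394, -0.3006, 0.0026]
tool_rot: [3.142, 0.0, 2.765]
ft_force: [0.3, 1.5, 2.2]
finger_gap: 0.596
finger_force: 4.0
time: 6.28
tcp_pos: [0.5394, -0.3006, 0.0025]
tool_rot: [3.142, 0.0, 2.765]
ft_force: [-0.1, 1.0, 2.7]
finger_gap: 0.595
finger_force: 4.0
```

```bash
python3 -m inch '[[[1,0,-9,0],[1.5,0,-9,0],[2,0,-9,0],[2,0,-9,0],[3,0,-8,0]]]' && python3 -m inch '[[[3.5,0,-8.5,0],[4,0,-8,0],[4.5,0,-8,0],[5,0,-7.5,0],[5.5,0,-7,0]]]' && python3 -m inch '[[[6,0,-7,0],[6,0,-6,0],[0,0,0,0],[0,0,0,0]]]'
python3 - <<'E'
from h import *
im,P,c=cam('wrist'); cv2.imwrite('pics/w2.png',im)
for n in ['side','top']: 
    im,P,c=cam(n); np.savez(n+'2.npz',P=P); cv2.imwrite(f'pics/{n}2.png',im)
    r=recognise(n,'mirror'); print(n,r[:1])
im=cv2.imread('pics/side2.png')[230:370,220:420]; w=cv2.imread('pics/w2.png')
cv2.imwrite('pics/v2.png',np.hstack([cv2.resize(im,(400,280)),cv2.resize(w,(400,280))]))
E
```

```text
time: 6.9
tcp_pos: [0.5305, -0.2971, 0.0472]
tool_rot: [-3.142, 0.0, 2.765]
ft_force: [0.3, 0.7, -0.9]
finger_gap: 0.593
finger_force: 4.0
time: 7.52
tcp_pos: [0.5092, -0.2887, 0.086]
tool_rot: [-3.142, -0.0, 2.765]
ft_force: [0.2, -0.3, -1.5]
finger_gap: 0.595
finger_force: 4.0
time: 8.02
tcp_pos: [0.4987, -0.2844, 0.0986]
tool_rot: [-3.142, 0.0, 2.765]
ft_force: [0.6, -0.2, 0.0]
finger_gap: 0.594
finger_force: 4.0
side [{'bbox': [267.5, 274.2, 321.9, 311.4], 'p': 0.67}]
top [{'bbox': [399.6, 209.6, 432.9, 250.9], 'p': 0.87}]
```

View pics/v2.png

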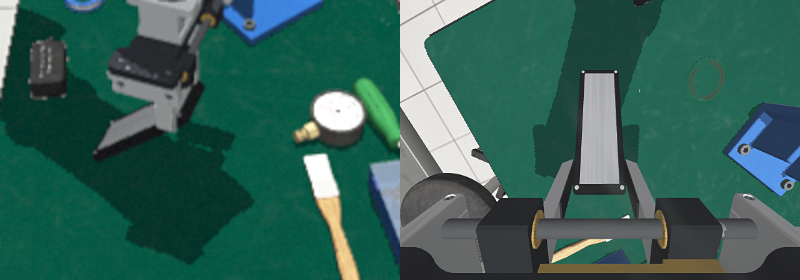

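```bash
python3 -m inch '[[[0,0,0,0],[0,0,0,0],[0,0,-15,0],[0,0,-15,0],[0,0,0,0]]]' - 40
python3 - <<'E'
from h import *
im,P,c=cam('wrist'); o=get_obs(); t=np.array(o['tcp_pos']); y=o['tool_rot'][2]
r=recognise('wrist','mirror')[0]; print(r)
l,tp,rr,b=np.array(r['bbox']).astype(int); w=rr-l
Q=P[tp+15:b-25,l+w//3:rr-w//3].reshape(-1,3); Q=Q[np.isfinite(Q).all(1)]
Q=Q[(Q[:,2]>.02)]
m=Q.mean(0); n=np.linalg.svd(Q-m)[2][2]; n*=np.sign(n[2]); print('n',np.round(n,3),'tilt',np.degrees(np.arccos(n[2])),'az',np.arctan2(n[1],n[0]),'toolyaw',y,'resid',np.std((Q-m)@n))
d=np.array([np.cos(y),np.sin(y)]); s=(P[...,:2]-t[:2])@d; lat=(P[...,:2]-t[:2])@np.array([-d[1],d[0]])
M=(abs((P-m)@n)<.003)&(abs(lat)<.035)&(s<.16)
print('along tool x range',np.percentile(s[M],[1,99]),'z',np.percentile(P[...,2][M],[1,99]),'lat',np.percentile(lat[M],[1,99]),'tcp',t)
T=np.load('top0.npz')['P'][147:209,303:364].reshape(-1,3); T=T[np.isfinite(T).all(1)]
F=T[(T[:,2]>.02)&(T[:,2]<.12)]
s=F[:,:2]@[np.cos(-.93),np.sin(-.93)]; F=F[abs(s-.344)<.006]
for _ in range(3):
    m=F.mean(0); n=np.linalg.svd(F[:,:2]-m[:2])[2][1]; n*=np.sign(n[0]); F=F[abs((F-m)[:,:2]@n)<.004]
v=np.array([-n[1],n[0]]); print('face n yaw',np.arctan2(n[1],n[0]),'s',m[:2]@n,len(F),'lat',np.percentile(F[:,:2]@v,[1,99]))
T=T[T[:,2]>.124]; lt=T[:,:2]@v; st=T[:,:2]@n; a=np.percentile(lt,[1,99]); print('top strip lat',a,'s',np.percentile(st,[2,98]),'width',np.ptp(a)); 
print('face mid',n*(F[:,:2]@n).mean()+v*a.mean())
E
```

```text
time: 8.9
tcp_pos: [0.4991, -0.2847, 0.13]
tool_rot: [3.141, 0.002, 2.765]
ft_force: [0.5, 0.6, -1.8]
finger_gap: 0.588
finger_force: 40.0
{'bbox': [275.6, 104.6, 361.5, 278.3], 'p': 0.58}
n [-0.66   0.264  0.704] tilt 45.28068727721628 az 2.7613982522958316 toolyaw 2.765071262277775 resid 0.0005677397802715958
along tool x range [-0.01335673  0.14095452] z [-0.00186512  0.15020461] lat [-0.02787161  0.02752342] tcp [ 0.49883388 -0.28437342  0.12926591]
face n yaw -0.9540015474329302 s 0.33202928717218216 143 lat [0.43078781 0.55415151]
top strip lat [0.43106255 0.55738446] s [0.33197787 0.34603314] width 0.12632190823989864
face mid [0.59520976 0.01502205]
```

```bash
python3 -m inch '[[[0,0,-5,0.145],[0,0,-5,0.145],[0,0,0,0.145],[0,0,0,0.142],[0,0,0,0]]]'; python3 go.py '[[0.45,-0.12,0.14,2.188],[0.46,0.04,0.14,2.188],[0.5546,0.072,0.13,2.188]]'
```

```text
time: 9.62
tcp_pos: [0.4982, -0.2841, 0.138]
tool_rot: [-3.141, -0.0, 2.189]
ft_force: [-0.1, 0.3, -1.8]
finger_gap: 0.587
finger_force: 40.0
[0.4982, -0.2841, 0.138, 2.1887] 9.62
[0.45, -0.12, 0.14, 2.188] turn 0.001 | old-yaw axes [161.7, 55.8, -2.0] | new-yaw axes [161.8, 55.7, -2.0] n>= 3
[0.46, 0.04, 0.14, 2.188] turn 0.0 | old-yaw axes [124.7, 100.8, -0.0] | new-yaw axes [124.7, 100.8, -0.0] n>= 3
[0.5546, 0.072, 0.13, 2.188] turn 0.0 | old-yaw axes [-28.7, 95.7, 10.0] | new-yaw axes [-28.7, 95.7, 10.0] n>= 2
```

```bash
python3 -m inch '[[[40,14,0,0],[40,14,0,0],[40,14,0,0],[41,14,0,0],[31,25,0,0]]]' >/dev/null && python3 -m inch '[[[31,25,0,0],[31,25,0,0],[31,26,0,0],[-5,24,0,0],[-8,24,2,0]]]' >/dev/null && python3 -m inch '[[[-8,24,2,0],[-8,23,2,0],[0,0,0,0],[0,0,0,0]]]'
python3 - <<'E'
from h import *
im,P,c=cam('wrist'); o=get_obs(); t=np.array(o['tcp_pos']); y=o['tool_rot'][2]; print(t,y)
np.savez('w3.npz',P=P); cv2.imwrite('pics/w3.png',im)
for n in ['side','top']:
    im2,Q,c=cam(n); cv2.imwrite(f'pics/{n}3.png',im2); np.savez(n+'3.npz',P=Q)
a=cv2.imread('pics/top3.png')[130:250,240:400]
cv2.imwrite('pics/v3.png',np.hstack([cv2.resize(a,(400,300)),cv2.resize(im,(400,300))]))
E
```

```text
time: 11.38
tcp_pos: [0.5552, 0.0697, 0.1322]
tool_rot: [-3.141, -0.0, 2.189]
ft_force: [0.5, -0.5, -0.9]
finger_gap: 0.59
finger_force: 40.0
[0.55513989 0.06977442 0.13237169] 2.188694145876297
```

View pics/v3.png

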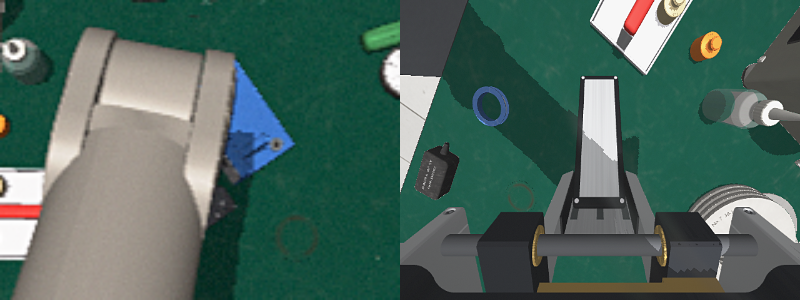

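Run:
```python
import numpy as np,cv2
n=np.array([.579,-.8155]); v=np.array([.8155,.579])
def A(nm,key):
    P=np.load(key)['P'].reshape(-1,3); P=P[np.isfinite(P).all(1)]
    s=P[:,:2]@n; l=P[:,:2]@v; ok=(s>.31)&(s<.37)&(l>.40)&(l<.59)
    T=P[ok&(abs(P[:,2]-.13)<.006)]
    if len(T)>20: print(nm,'top',len(T),'s',np.percentile(T[:,:2]@n,[2,50,98]).round(4),'l',np.percentile(T[:,:2]@v,[1,99]).round(4),'z',np.median(T[:,2]).round(4),cv2.minAreaRect(T[:,:2].astype(np.float32)))
    F=P[ok&(P[:,2]>.015)&(P[:,2]<.122)&(s<.345)]
    if len(F)>30:
        for _ in range(4):
            m=np.median(F,0); q=F[:,:2]-F[:,:2].mean(0); k=np.linalg.svd(q)[2][1]; k*=np.sign(k[0]); F=F[abs(q@k)<.004]
        print(nm,'face',len(F),'yaw',np.arctan2(k[1],k[0]).round(4),'s med',np.median(F[:,:2]@n).round(4),'l',np.percentile(F[:,:2]@v,[1,99]).round(4))
for k in ['top0','top2','side0','side2','side3','w1','w3']:
    A(k,k+'.npz')
```

```text
top0 top 246 s [0.3323 0.3393 0.3463] l [0.4309 0.5573] z 0.1302 ((0.5993974804878235, 0.0093875452876091), (0.12891504168510437, 0.014793754555284977), 34.93910217285156)
top0 face 152 yaw -0.954 s med 0.3323 l [0.4307 0.554 ]
top2 top 249 s [0.3324 0.3393 0.3466] l [0.431  0.5572] z 0.1305 ((0.59954833984375, 0.009144015610218048), (0.128874734044075, 0.015255812555551529), 35.19643783569336)
top2 face 154 yaw -0.9543 s med 0.3323 l [0.4307 0.554 ]
side0 top 223 s [0.3321 0.3418 0.3471] l [0.4266 0.5536] z 0.1301 ((0.5965148210525513, 0.00790369138121605), (0.13036683201789856, 0.01719004102051258), 36.59565734863281)
side0 face 526 yaw -0.9619 s med 0.3439 l [0.426  0.5549]
side2 top 196 s [0.3316 0.3425 0.347 ] l [0.4436 0.5541] z 0.1298 ((0.6037752032279968, 0.013402897864580154), (0.11561711132526398, 0.017715558409690857), 34.990421295166016)
side2 face 372 yaw -0.9525 s med 0.3441 l [0.444  0.5551]
side3 top 225 s [0.3318 0.3417 0.3473] l [0.4273 0.5546] z 0.1302 ((0.5967779159545898, 0.007101912051439285), (0.12848412990570068, 0.01745540462434292), 35.768733978271484)
side3 face 512 yaw -0.9593 s med 0.3439 l [0.4262 0.5546]
w1 top 1140 s [0.3304 0.3382 0.3448] l [0.4285 0.5559] z 0.1284 ((0.5973304510116577, 0.010027609765529633), (0.13037383556365967, 0.015301104635000229), 35.25858688354492)
w1 face 975 yaw -0.9731 s med 0.3445 l [0.4279 0.5548]
w3 face 3389 yaw -0.9569 s med 0.33 l [0.4482 0.5373]
```

```bash
python3 -m inch '[[[-13,0,9,0],[-13,0,9,0],[-12,1,9,0],[0,0,0,0],[0,0,0,0]]]' && python3 -m inch '[[[0,0,2,0],[0,0,2,0],[0,0,1,0],[0,0,0,0]]]'
```

```text
time: 12.15
tcp_pos: [0.5785, 0.0399, 0.1056]
tool_rot: [-3.142, -0.0, 2.188]
ft_force: [0.6, -0.4, -1.8]
finger_gap: 0.589
finger_force: 40.0
time: 12.65
tcp_pos: [0.5786, 0.0399, 0.1004]
tool_rot: [-3.141, -0.0, 2.188]
ft_force: [-0.3, 0.3, -2.3]
finger_gap: 0.589
finger_force: 40.0
```

```bash
python3 -m inch '[[[-2,-1,0.5,0],[-2,-1,0.5,0],[-2,0,0.5,0],[0,0,0,0]]]' && python3 -m inch '[[[-1,0,0,0],[-1,0,0,0],[0,0,0,0]]]' && python3 -m inch '[[[-1,0,0,0],[0,0,0,0]]]'&& python3 -m inch '[[[-1,0,0,0],[0,0,0,0]]]'
```

```text
time: 13.15
tcp_pos: [0.5806, 0.0335, 0.099]
tool_rot: [-3.142, 0.0, 2.187]
ft_force: [-0.1, -1.0, 0.4]
finger_gap: 0.589
finger_force: 40.0
time: 13.52
tcp_pos: [0.5811, 0.0328, 0.0989]
tool_rot: [-3.141, -0.002, 2.188]
ft_force: [-3.4, 4.1, 2.5]
finger_gap: 0.589
finger_force: 40.0
time: 13.78
tcp_pos: [0.5812, 0.0328, 0.0988]
tool_rot: [-3.141, -0.003, 2.189]
ft_force: [-7.5, 7.7, 5.5]
finger_gap: 0.591
finger_force: 40.0
time: 14.02
tcp_pos: [0.5813, 0.0327, 0.0988]
tool_rot: [-3.141, -0.004, 2.189]
ft_force: [-10.2, 11.7, 8.9]
finger_gap: 0.591
finger_force: 40.0
```

```bash
python3 -m inch '[[[2.5,0,0,0],[0,0,0,0]]]' && python3 -m inch '[[[0,0,0,0],[0,0,0,0],[0,0,0,0]]]' - 3 && python3 -m inch '[[[0,0,0,0],[0,0,0,0],[0,0,0,0],[0,0,0,0]]]' 0.3 && python3 -m inch '[[[0,0,0,0],[0,0,0,0],[0,0,0,0]]]' 0.1
python3 - <<'E'
from h import *
im,P,c=cam('wrist'); cv2.imwrite('pics/w4.png',im); np.savez('w4.npz',P=P); im2,Q,c=cam('side'); cv2.imwrite('pics/side4.png',im2)
cv2.imwrite('pics/v4.png',np.hstack([cv2.resize(im2[110:290,240:480],(400,300)),cv2.resize(im,(400,300))]))
E
```

```text
time: 14.28
tcp_pos: [0.5812, 0.033, 0.099]
tool_rot: [-3.142, -0.001, 2.188]
ft_force: [-3.2, 2.7, 1.3]
finger_gap: 0.59
finger_force: 40.0
time: 14.65
tcp_pos: [0.5813, 0.0327, 0.0989]
tool_rot: [-3.142, -0.0, 2.188]
ft_force: [-2.5, 3.8, -0.5]
finger_gap: 0.593
finger_force: 3.0
time: 15.15
tcp_pos: [0.5815, 0.0324, 0.099]
tool_rot: [3.142, 0.0, 2.188]
ft_force: [-0.3, 0.4, 1.2]
finger_gap: 0.701
finger_force: 0.0
time: 15.52
tcp_pos: [0.5814, 0.0325, 0.099]
tool_rot: [-3.142, 0.0, 2.188]
ft_force: [0.6, -0.1, 0.1]
finger_gap: 0.897
finger_force: 0.0
```

View pics/v4.png

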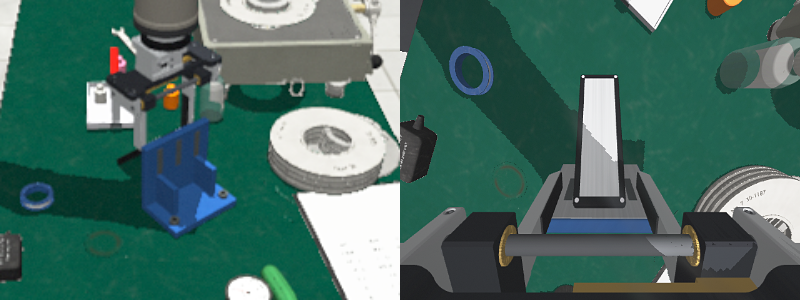

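```bash
python3 -m inch '[[[0,0,-20,0],[0,0,-40,0],[0,0,-50,0],[0,0,-50,0],[0,0,-50,0]]]' 0 && python3 -m inch '[[[0,0,0,0]]]'
cat > mir.py <<'E'
from h import *
import sys
im,P,c=cam(sys.argv[1]); n0=np.array([.576,-.8175]); v0=np.array([.8175,.576])
S=P[...,:2]@n0; L=P[...,:2]@v0; Z=P[...,2]
M=(S>.225)&(S<.30)&(abs(L-.493)<.02)&(Z>.025)&(Z<.12)
Q=P[M]; print(len(Q))
for _ in range(4): m=Q.mean(0); n=np.linalg.svd(Q-m,full_matrices=False)[2][2]; n*=np.sign(n[2]); Q=Q[abs((Q-m)@n)<.004]
print('n',n.round(3),'tilt',np.degrees(np.arccos(n[2])).round(2),'az into',(np.arctan2(n[1],n[0])-np.pi).round(3),len(Q))
M=(abs((P-m)@n)<.004)&(abs(L-.493)<.05)&(S>.19)&(S<.335)
print('s',np.percentile(S[M],[1,99]).round(4),'l',np.percentile(L[M],[1,99]).round(4),'z',np.percentile(Z[M],[1,99]).round(4), 'mid', (n0*np.percentile(S[M],[1,99]).mean()+v0*np.percentile(L[M],[1,99]).mean()).round(4))
E
python3 mir.py wrist; python3 go.py '[[0.54,0.15,0.29,1.565],[0.505,0.262,0.29,1.565],[0.505,0.262,0.076,1.565]]'
```

```text
time: 16.25
tcp_pos: [0.5811, 0.0319, 0.312]
tool_rot: [3.141, 0.0, 2.187]
ft_force: [1.3, 0.3, -0.3]
finger_gap: 1.002
finger_force: 0.0
time: 16.38
tcp_pos: [0.5828, 0.0319, 0.3135]
tool_rot: [3.136, 0.001, 2.187]
ft_force: [-0.1, 0.4, -0.3]
finger_gap: 0.998
finger_force: 0.0
1415
n [-0.406  0.576  0.709] tilt 44.85 az into -0.957 1415
s [0.1927 0.3327] l [0.448  0.5386] z [-0.0026  0.1294] mid [0.5546 0.0694]
[0.5819, 0.0322, 0.3113, 2.1875] 16.42
[0.54, 0.15, 0.29, 1.565] turn 0.623 | old-yaw axes [120.3, 33.9, 21.3] | new-yaw axes [117.5, -42.6, 21.3] n>= 4
[0.505, 0.262, 0.29, 1.565] turn 0.0 | old-yaw axes [111.8, -35.6, -0.0] | new-yaw axes [111.8, -35.6, -0.0] n>= 2
[0.505, 0.262, 0.076, 1.565] turn 0.0 | old-yaw axes [0.0, 0.0, 214.0] | new-yaw axes [0.0, 0.0, 214.0] n>= 4
```

```bash
python3 -m inch '[[[0,0,0,0.156],[0,0,0,0.156],[0,0,0,0.156],[0,0,0,0.155],[58,-20,5,0]]]' >/dev/null && python3 -m inch '[[[58,-20,5,0],[58,-19,5,0],[55,-19,0,0],[0,0,0,0],[0,0,0,0]]]'
python3 - <<'E'
from h import *
o=get_obs(); print(o['tcp_pos'],o['tool_rot']); im,P,c=cam('wrist'); cv2.imwrite('pics/w5.png',im); np.savez('w5.npz',P=P)
for k in ['tray','tray_grip','brass_mass','steel_mass']: print(k,[(round(d['p'],2),np.round(d['bbox']).astype(int).tolist()) for d in recognise('wrist',k)][:3])
Q=P.reshape(-1,3); Q=Q[np.linalg.norm(Q[:,:2]-[.505,.262],axis=1)<.1]
for a,b in [(.085,.115),(.012,.03)]:
    q=Q[(Q[:,2]>a)&(Q[:,2]<b)]; print(len(q),np.median(q[:,2]),cv2.minAreaRect(q[:,:2].astype(np.float32)))
cv2.imwrite('pics/v5.png',im[40:400])
E
```

```text
time: 17.68
tcp_pos: [0.5045, 0.2613, 0.2937]
tool_rot: [-3.141, 0.001, 1.565]
ft_force: [0.5, -1.0, -0.0]
finger_gap: 0.999
finger_force: 0.0
[0.50453322 0.26132344 0.29365985] [-3.14105435e+00  1.02030582e-03  1.56461717e+00]
tray [(0.74, [286, 122, 352, 218])]
tray_grip [(0.89, [284, 124, 351, 224]), (0.73, [314, 242, 383, 315])]
brass_mass [(0.85, [375, 156, 393, 170]), (0.69, [314, 76, 334, 98]), (0.63, [328, 151, 352, 175])]
steel_mass [(0.66, [292, 149, 310, 166])]
1089 0.10031033634566222 ((0.5015940070152283, 0.2659599184989929), (0.13160640001296997, 0.015359788201749325), 89.79605865478516)
707 0.018374356001950087 ((0.525313675403595, 0.26558178663253784), (0.13898807764053345, 0.1579524576663971), 89.76033020019531)
```

View pics/v5.png

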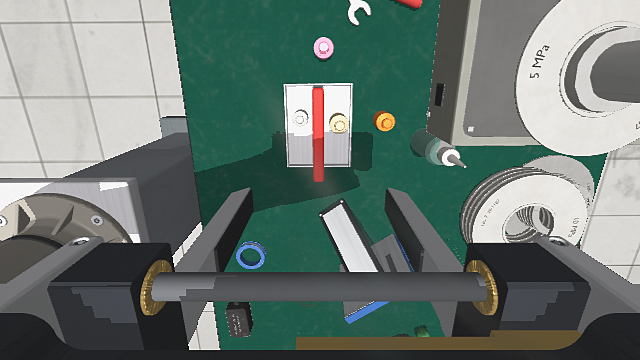

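```bash
python3 -m inch '[[[2,1,40,0],[0,0,50,0],[0,0,50,0],[0,0,40,0],[0,0,0,0]]]' && python3 go.py '[[0.503,0.2635,0.076,1.5665]]'
```

```text
time: 18.55
tcp_pos: [0.5048, 0.2624, 0.1123]
tool_rot: [-3.139, 0.003, 1.563]
ft_force: [0.1, -0.8, 1.0]
finger_gap: 1.005
finger_force: 0.0
[0.5048, 0.2624, 0.1123, 1.5631] 18.55
[0.503, 0.2635, 0.076, 1.5665] turn -0.003 | old-yaw axes [1.1, -1.9, 36.3] | new-yaw axes [1.1, -1.9, 36.3] n>= 1
```

```bash
python3 -m inch '[[[1,-2,18,0],[0,0,12,0],[0,0,6,0],[0,0,0,0],[0,0,0,0]]]' && python3 -m inch '[[[0,0,0,0],[0,0,0,0],[0,0,0,0],[0,0,0,0],[0,0,0,0]]]' 0.7 5 && python3 -m inch '[[[0,0,0,0],[0,0,0,0],[0,0,0,0],[0,0,0,0],[0,0,0,0]]]' 1 5
```

```text
time: 19.18
tcp_pos: [0.5041, 0.2651, 0.0784]
tool_rot: [3.141, -0.0, 1.565]
ft_force: [0.7, 0.1, -0.2]
finger_gap: 0.999
finger_force: 0.0
time: 19.8
tcp_pos: [0.5038, 0.265, 0.078]
tool_rot: [-3.142, 0.0, 1.565]
ft_force: [0.5, -0.6, 1.4]
finger_gap: 0.507
finger_force: 0.0
time: 20.42
tcp_pos: [0.5035, 0.265, 0.0779]
tool_rot: [-3.141, 0.0, 1.565]
ft_force: [-2.7, 0.5, 0.6]
finger_gap: 0.173
finger_force: 5.0
```

```bash
python3 -m inch '[[[0,0,0,0],[0,0,0,0],[0,0,0,0],[0,0,-2,0],[0,0,-5,0]]]' 1 55 && python3 -m inch '[[[0,0,-10,0],[0,0,-15,0],[0,0,-20,0],[0,0,-24,0],[0,0,-24,0]]]' && python3 -m inch '[[[0,0,-24,0],[0,0,-24,0],[0,0,-24,0],[0,0,-20,0],[0,0,-16,0]]]' && python3 -m inch '[[[0,0,-11,0],[0,0,-7,0],[0,0,-4,0],[0,0,0,0],[0,0,0,0]]]'; python3 go.py '[[0.559,0.063,0.308,1.565]]'
python3 - <<'E'
from h import *
im,P,c=cam('wrist'); cv2.imwrite('pics/w6.png',im)
E
```

```text
time: 21.05
tcp_pos: [0.5036, 0.2648, 0.0849]
tool_rot: [-3.141, 0.001, 1.565]
ft_force: [0.8, 0.2, -6.5]
finger_gap: 0.168
finger_force: 55.0
time: 21.68
tcp_pos: [0.5039, 0.2649, 0.1799]
tool_rot: [3.141, -0.001, 1.564]
ft_force: [-0.3, 0.8, -6.5]
finger_gap: 0.161
finger_force: 55.0
time: 22.3
tcp_pos: [0.5038, 0.2649, 0.2874]
tool_rot: [3.141, -0.001, 1.565]
ft_force: [1.3, 0.9, -6.7]
finger_gap: 0.164
finger_force: 55.0
time: 22.92
tcp_pos: [0.5036, 0.2649, 0.3076]
tool_rot: [-3.141, 0.0, 1.565]
ft_force: [-0.1, -0.2, -5.6]
finger_gap: 0.165
finger_force: 55.0
[0.5036, 0.2649, 0.3076, 1.5646] 22.92
[0.559, 0.063, 0.308, 1.565] turn -0.0 | old-yaw axes [-201.5, 56.6, -0.4] | new-yaw axes [-201.6, 56.6, -0.4] n>= 4
```

View pics/w6.png

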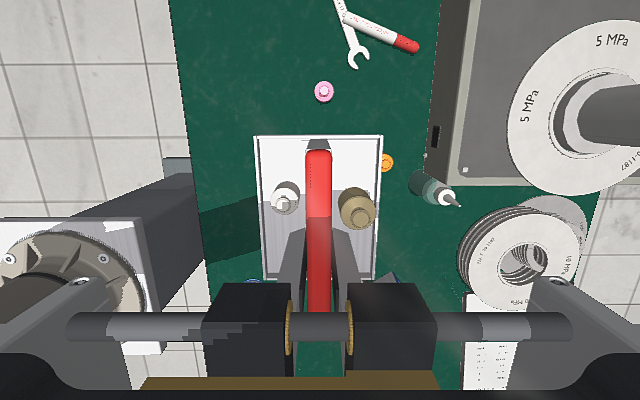

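```bash
python3 -m inch '[[[-4,1,0,0],[-8,2,0,0],[-13,4,0,0],[-17,5,0,0],[-20,6,0,0]]]' >/dev/null && python3 -m inch '[[[-20,6,0,0],[-20,6,0,0],[-20,5,0,0],[-20,5,0,0],[-20,5,0,0]]]' >/dev/null && python3 -m inch '[[[-15,4,0,0],[-11,3,0,0],[-7,2,0,0],[-4,2,0,0],[-2.5,1,0,0]]]' && python3 -m inch '[[[0,0,0,0],[0,0,0,0],[0,0,0,0],[0,0,0,0]]]'
python3 - <<'E'
from h import *
o=get_obs(); print(o['tcp_pos'],o['tool_rot']); im,P,c=cam('wrist'); im2,Q,c=cam('side'); im3,T,c=cam('top')
q=P.reshape(-1,3); t=np.array(o['tcp_pos']); q=q[(abs(q[:,0]-t[0])<.08)&(abs(q[:,1]-t[1])<.1)&(q[:,2]>.22)&(q[:,2]<.265)]
print('tray z med',np.median(q[:,2]))
A=np.c_[q[:,:2]-t[:2],np.ones(len(q))]; f=q[abs(q[:,2]-np.median(q[:,2]))<.006]; A=np.c_[f[:,:2]-t[:2],np.ones(len(f))]; print('floor plane',np.linalg.lstsq(A,f[:,2],rcond=None)[0].round(4))
print('tray rect wrist',cv2.minAreaRect(q[:,:2].astype(np.float32)))
for n,X in(('side',Q),('top',T)):
    x=X.reshape(-1,3); x=x[(abs(x[:,0]-t[0])<.09)&(abs(x[:,1]-t[1])<.11)&(x[:,2]>.222)&(x[:,2]<.256)]
    print(n,len(x),cv2.minAreaRect(x[:,:2].astype(np.float32)) if len(x)>5 else '')
cv2.imwrite('pics/v7.png',np.hstack([cv2.resize(im2[60:270,230:510],(400,300)),cv2.resize(im,(400,300))]))
E
python3 mir.py side
```

```text
time: 24.85
tcp_pos: [0.5597, 0.0633, 0.3079]
tool_rot: [-3.141, 0.0, 1.565]
ft_force: [-0.4, 1.3, -5.7]
finger_gap: 0.166
finger_force: 55.0
time: 25.35
tcp_pos: [0.5596, 0.0633, 0.308]
tool_rot: [-3.142, 0.0, 1.565]
ft_force: [0.1, 0.5, -7.0]
finger_gap: 0.162
finger_force: 55.0
[0.55955547 0.06328439 0.30798702] [-3.14156640e+00  4.72175167e-05  1.56502209e+00]
tray z med 0.23920733508752043
floor plane [-0.0033 -0.0034  0.2391]
tray rect wrist ((0.5580901503562927, 0.06319252401590347), (0.14125186204910278, 0.11035974323749542), 89.81842041015625)
side 1037 ((0.5575966835021973, 0.06021673232316971), (0.14630484580993652, 0.10903717577457428), 89.36058807373047)
top 0 
0mir.py:7: RuntimeWarning: Mean of empty slice.
  for _ in range(4): m=Q.mean(0); n=np.linalg.svd(Q-m,full_matrices=False)[2][2]; n*=np.sign(n[2]); Q=Q[abs((Q-m)@n)<.004]
  ret = um.true_divide(
Traceback (most recent call last):
  File "mir.py", line 7, in <module>
    for _ in range(4): m=Q.mean(0); n=np.linalg.svd(Q-m,full_matrices=False)[2][2]; n*=np.sign(n[2]); Q=Q[abs((Q-m)@n)<.004]
                                      ~~~~~~~~~~~~~~~~~~~~~~~~~~~~~~~~~~~~~~~~~^^^
IndexError: index 2 is out of bounds for axis 0 with size 0
```

View pics/v7.png

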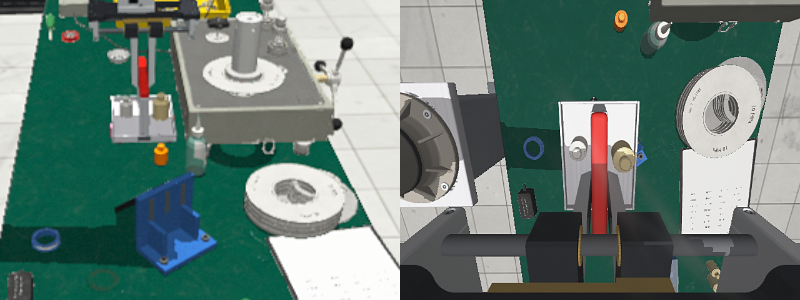

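```bash
python3 -c "
from cell import *
print(finish_job())"
```

```text
the job is handed in; nothing more can be done
None
```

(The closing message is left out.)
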